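# Hang the labeller's guard door on its lift-off hinges

## Task

The guard door of the label applicator stands in the panel rest: hang it back on the applicator's two hinge pins with the door standing open, both knuckles lowered fully home together and never dropped or forced, and let go of it. Then swing it gently shut against its two rubber stops, under the keeper lip. Leave the other things on the bench where they are.

Things in the scene. Friction and masses are not known exactly. Their poses are not given: they have to be found in the camera images.
- door: guard door, 226 wide x 190 high x 12 thick, about 0.45 kg: aluminium rails 20 wide round a clear panel. Origin on its hinge axis at the level of the lower edge; z up; the rails run along -y from 13 to 226 mm off the axis; the outer face, with the black handle, looks to -x. Centre of mass about 115 mm from the axis. It can pivot in the pads if its hinge edge is pushed hard.
- station: label applicator in an aluminium profile frame, 220 deep (x), 260 wide (y), 252 high (adjuster knob at the rear 320), fixed. Origin: centre of its underside; its door opening looks to -x (to the robot). Hinge pins at the left front post (+y), two springy rubber stops (1.5 N/mm each, 6 mm) on the right front post. Shut, the door's axes are parallel to the station's; opening, its free edge swings out to -x.
- rest: panel rest: plate 90 x 200 mm with two black grooved blocks, 48 mm high, fixed. Origin: centre of the underside; the groove (15 wide, 34 deep) runs along y. The door stands upright in it, its lower edge at 14 mm, same axes as the rest; lift it 45 mm straight up to be clear.
- knuckle_lower (a point): centre of the foot of the door's lower knuckle (steel, outside 24, bore 12, 25 long); 15 mm above the door's lower edge
- knuckle_upper (a point): the same (outside 24, bore 12, 25 long) of the upper knuckle, 130 mm above the lower one
- hinge_lower (a point): nominal seat of the lower knuckle: top of the 24 mm collar (22 high) from which a 10 mm pin rises 24 mm, edge of the flat tip broken 1 mm. Axes as the station's. The pins sit on a slotted strip clamped somewhere from -8 to +8 mm along the station's y: the true pins stand up to 8 mm to either side of this point in y (none in x or z). Find them by feel or by eye. The strip holds under load.
- hinge_upper (a point): the same for the upper pin, 130 mm above, on the same strip: both pins are off by the same amount and are one above the other. Both are within reach only from the front, the door upright and open, its lower knuckle passing between the lower pin's tip and the upper collar. A fully home knuckle's foot rests at the height of this point.
- lip (a point): outer edge, middle, of the steel keeper lip: 100 mm wide, sticking 36 mm out of the front header, 8 mm above the top of the shut door. It bars hanging the door shut: hang it well open (a quarter turn is best).
- top_grip (a point): point on the door's top rail, 105 mm from the hinge axis and 10 mm below the top edge: pinch the 12 mm thick rail here from above, fingers closing along the door's x
- handle (a point): middle of the door's handle bar: upright, 11 mm thick, 90 mm long, 35 mm off the outer face (its axis 41 mm from the door's middle plane), 190 mm from the hinge axis; 125 mm above the lower edge. The hung door turns almost freely and stays where it is left.
- label_reel: bystander: white reel of labels, 130 diameter x 70 high, lying; origin under its centre
- core: bystander: empty cardboard core, 84 diameter x 70 high, standing; origin under its centre
- bottle_a: bystander: white bottle, 48 diameter x 85 high; origin under its centre
- bottle_b: bystander: white bottle, 48 diameter x 85 high; origin under its centre
- spare_roller: bystander: black grooved roller, 36 diameter x 120 high with its shaft, standing; origin under its centre
- wrench: bystander: wrench, 160 mm long, lying along its x; origin under its middle
- screw_bin: bystander: blue tray, 100 x 75 x 32 mm; origin under its centre

How it is judged (in metres and radians):
On the way:
1. the door hangs open and let go, both knuckles fully home on the pins (horizontal distance between knuckle_lower and hinge_lower below 0.0105 m and horizontal distance between knuckle_upper and hinge_upper below 0.0105 m and z of knuckle_lower in the frame of hinge_lower between -0.003 and 0.003 m and z of knuckle_upper in the frame of hinge_upper below 0.003 m and angle between the y axis of door and the y axis of station, either way round above 0.5 rad and contact force between the fingers and door below 0.3 N), for 0.3 s.
At the end, for the whole second after the job is handed in: The door hangs released and at rest on both pins: each knuckle's foot within 3 mm of its seat's height and 10.5 mm sideways of the nominal seat, and the door is shut: within 0.06 rad of parallel to the station's front (horizontal distance between knuckle_lower and hinge_lower below 0.0105 m and horizontal distance between knuckle_upper and hinge_upper below 0.0105 m and z of knuckle_lower in the frame of hinge_lower between -0.003 and 0.003 m and z of knuckle_upper in the frame of hinge_upper below 0.003 m and angle between the y axis of door and the y axis of station, either way round below 0.06 rad and angular speed of door below 0.1 rad/s and contact force between the fingers and door below 0.3 N); the robot touches nothing.
It fails at once if the door pressed, dropped or slammed on the applicator or its hinge pins with more than 40 N (contact force between door and station above 40 N).
It fails at once if a bystander moved by more than 30 mm (distance of any of label_reel, core, bottle_a, bottle_b, spare_roller, wrench, screw_bin from where it was at the start of the episode above 0.03 m).
It also fails if it takes over 72 s, if anything falls off the work surface, if the arm or the gripper's body presses on something with over 40 N, if the wrist force passes 120 N, or if a joint passes its speed limit or range.

## Robot

A 6-joint arm with a two-finger parallel gripper is mounted at the origin on the work surface. World frame = base frame: x ahead of the robot, y to its left, z up, the work surface at z = 0. Lengths are in mm, angles in rad, forces in N, time in s.
With the tool pointing down it reaches from about 275 to 1000 mm from the base axis. Payload 8.4 kg.
Tool frame: the origin (TCP) lies between the finger pads; the fingertips stand r.tips_ahead ahead of it and the grasp point (between the pads) lies 6 mm ahead of it (r.tips_ahead is the distance from the TCP to the fingertips, in mm); z points along the fingers, y is the line along which they close (so a half turn about z gives the same grasp; the last joint's range is limited). The gripper opens to 85 mm and grips with 20 to 120 N. Pads are 22 mm wide; open, the fingers measure 114 mm over their backs; the gripper's body (76 mm by 85 mm) begins 54 mm behind the grasp point. The pads swing forward as they close: fully open they stand 13 mm farther back than shut.
Start: joints at [1.315, 0.353, 1.633, -0, 1.155, -0.002], TCP at [156.926, 604.981, 225.681] pointing down, gripper open.
Joint ranges: [-2.63, 2.63], [-0.92, 2.1], [0.06, 2.66], [-1.3, 4.44], [0, 2.69], [-3.02, 3.02]. Speed limits (rad/s): [2.22, 2.22, 2.79, 3.14, 3.14, 3.14].

## Interface

Orientations are given as [roll, pitch, yaw] about the fixed x, y, z axes, in that order (R = Rz(yaw) Ry(pitch) Rx(roll)).
In Python, from rig import r gives the robot as it stands.
- The arm moves only by the tool carry_out, never from a script. Its arguments are lists of equal length, an entry for each row: "delta_pos": the shift along the tool's x, y, z in m, a list of three; "rot": the turn, a rotation vector about the tool's x, y, z in degrees, a list of three. A call has 1 to 8 rows; each row is the pose to reach, as a shift and turn from the pose commanded when the call began, along the tool's axes at that moment; what a row does not reach only later rows make up. A row lasts 1/8 s, in which the tool goes at most 62.5 mm and 10.7 degrees, less where a joint would pass 70% of its speed; a pose out of reach is approached as far as the arm can. A call with a gripper value outside its range is refused whole. "claw" is the finger opening in m, from 0 to 0.0854, set as the call begins (left out, the last holds). The fingers move at their own pace and stop on an object; "grip_force" is the grip in N (left out, the last holds). Time passes only in rows, so rows that repeat a pose let the fingers close. It gives the time, the measured TCP pose, the force, the opening and the grip force at its end, in the units of the state.
- r.sense(): the state, without advancing time (a new reading comes with each control period).
- r.grab_frame(name): name is "scene" or "top" or "wrist"; returns the picture (480x640x3 uint8, blue, green, red); there is no depth.
- r.camera_info(name): a dict with "fx", "fy", "cx", "cy" (pixels), "distortion" ([k1, k2, p1, p2, k3] as OpenCV has them; the pictures are not rectified), "pose" (4x4, takes a point from camera to world coordinates); the wrist camera has in their place "hand_eye" (4x4, takes a point from camera to tool coordinates, whose origin is the TCP and whose axes are the flange's). Camera axes: x right, y down, z forward; pixel columns grow to the right and rows downward; lengths in mm; the calibration is good to about 2 mm. A picture is of the moment at which its call begins: read the wrist's pose just before it. camera_info takes no time and is no camera call.
- r.sign_off(): hands the job in; it is judged then, once.
Trained networks look in the newest picture that a camera, given by its name, has taken for a name from the list of things; names that differ only in an ending like _2 or _b are one class to them, and where a whole thing is asked for, a point or a joint stands for the part that bears it (a point fixed in the world has none). Each returns a list of dicts, best first, with "p" (0 to 1); they miss things now and then, are a little off and sometimes report something else, mostly with a low value. They report only what shows in the picture. A call takes as long as a camera call.
- r.recognise(thing, camera): "box" ([left, top, right, bottom] in pixels, round what is visible of it).
- r.cut_out(thing, camera): "mask" (480x640 bool, what is visible of it) and "box" ([left, top, right, bottom] in pixels, round what is visible of it).
The state is a dict: "clock": time; "qpos": joint angles; "qvel": joint speeds; "joint_efforts": joint torques, N m; "eef_pos": TCP position; "tcp_rot": TCP orientation; "contact_force": force on the tool from outside, world axes, zero at the start; "wrist_torque": the same for the moment, N m; "opening": opening from 0.0 (shut) to 1.0 (fully open); "grasp_force": force on a finger pad.
Only numpy, scipy, OpenCV 4.12 (cv2) and the standard library are available. Lean on these libraries where they do the work, as an engineer would, in place of code of your own. Each camera call takes 0.05 s, during which the arm holds its last target. There are 200 camera calls.

## Working session

There is one attempt and no reset: what is moved stays moved. The work goes in short steps, Python scripts to look and compute and a tool call to move; the robot and the scene stay as the last step left them, time stands still between calls to the robot, and variables do not carry over. Pictures are saved under pics/ and viewed, at most 10 in all, crops included, and the job is handed in when it is done.

Besides the shell and the picture viewer there is one more tool, called after "Emit:" as name(argument=value, ...) on one line, values as JSON. carry_out: Moves the arm, as the interface text tells. Its arguments: {"type":"object","properties":{"delta_pos":{"type":"array","items":{"type":"array","items":{"type":"number"}}},"rot":{"type":"array","items":{"type":"array","items":{"type":"number"}}},"claw":{"type":"number"},"grip_force":{"type":"number"}},"required":["delta_pos","rot"]}

```bash
mkdir -p pics; ls; python3 - <<'E'
from rig import r
import cv2,numpy as np
s=r.sense();print(s); print(r.tips_ahead)
for n in("scene","top","wrist"):
    c=r.camera_info(n);print(n,{k:(np.round(np.array(v),4).tolist()) for k,v in c.items()})
a=r.grab_frame("scene");b=r.grab_frame("top")
cv2.imwrite("pics/s0.png",a);cv2.imwrite("pics/t0.png",b)
for n in("scene","top"):
  for t in("door","station","rest","handle","lip","hinge_lower","hinge_upper","knuckle_upper","knuckle_lower"):
    try:
      print(n,t,[(np.round(d["box"]).tolist(),round(d["p"],2)) for d in r.recognise(t,n)[:2]])
    except Exception as e: print(n,t,e)
E
```

```text
pics
{'clock': 0.0, 'qpos': array([ 1.31463527e+00,  3.53685927e-01,  1.63413581e+00,  1.19646190e-05,
        1.15520532e+00, -2.38809730e-03]), 'qvel': array([-1.36376242e-04, -2.40321686e-05,  6.03078829e-04,  4.09082949e-04,
       -2.70271477e-04, -1.79450677e-04]), 'joint_efforts': array([ 1.92934249e-04, -6.05245042e+01, -3.42065799e+01, -2.74845047e-05,
        9.38231475e-03, -3.86122878e-06]), 'eef_pos': array([156.77626337, 604.51191607, 224.93738176]), 'tcp_rot': array([-3.14015828e+00, -1.43646740e-05,  2.88781484e+00]), 'contact_force': array([-0.54112907, -0.99603586,  0.60099977]), 'wrist_torque': array([0.01572384, 0.01701446, 0.01284648]), 'grasp_force': 0.0, 'opening': 0.9992401318640571}
25.0
scene {'fx': 491.4321, 'fy': 491.4321, 'cx': 320.9654, 'cy': 237.9583, 'distortion': [-0.0684, 0.0, 0.0, 0.0, 0.0], 'pose': [[-0.5075, 0.7376, -0.4453, 1139.6913], [0.8616, 0.4417, -0.2503, 301.8051], [0.0121, -0.5107, -0.8597, 1289.5587], [0.0, 0.0, 0.0, 1.0]]}
top {'fx': 584.256, 'fy': 584.256, 'cx': 308.5417, 'cy': 236.6152, 'distortion': [-0.165, 0.0, 0.0, 0.0, 0.0], 'pos
[... 727 characters left out ...]
]
scene hinge_lower [([224.0, 240.0, 373.0, 398.0], 0.87)]
scene hinge_upper [([227.0, 238.0, 375.0, 400.0], 0.77)]
scene knuckle_upper [([231.0, 146.0, 276.0, 245.0], 0.86)]
scene knuckle_lower [([230.0, 147.0, 274.0, 243.0], 0.8)]
top door [([374.0, 212.0, 407.0, 295.0], 0.55)]
top station [([239.0, 123.0, 335.0, 217.0], 0.76)]
top rest [([366.0, 234.0, 392.0, 293.0], 0.85)]
top handle [([376.0, 218.0, 407.0, 294.0], 0.8)]
top lip [([239.0, 118.0, 335.0, 217.0], 0.6)]
top hinge_lower [([241.0, 119.0, 336.0, 215.0], 0.94)]
top hinge_upper []
top knuckle_upper [([366.0, 190.0, 386.0, 202.0], 0.32)]
top knuckle_lower [([376.0, 217.0, 409.0, 290.0], 0.76), ([366.0, 233.0, 394.0, 292.0], 0.68)]
```

```bash
python3 - <<'E'
import cv2,numpy as np
a=cv2.imread("pics/s0.png");b=cv2.imread("pics/t0.png")
cv2.imwrite("pics/s1.png",cv2.resize(a[130:410,170:500],None,fx=2.1,fy=2.1,interpolation=cv2.INTER_CUBIC)) 
cv2.imwrite("pics/t1.png",cv2.resize(b[110:310,220:430],None,fx=3,fy=3,interpolation=cv2.INTER_CUBIC))
E
```

```text
(no output)
```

View pics/s1.png

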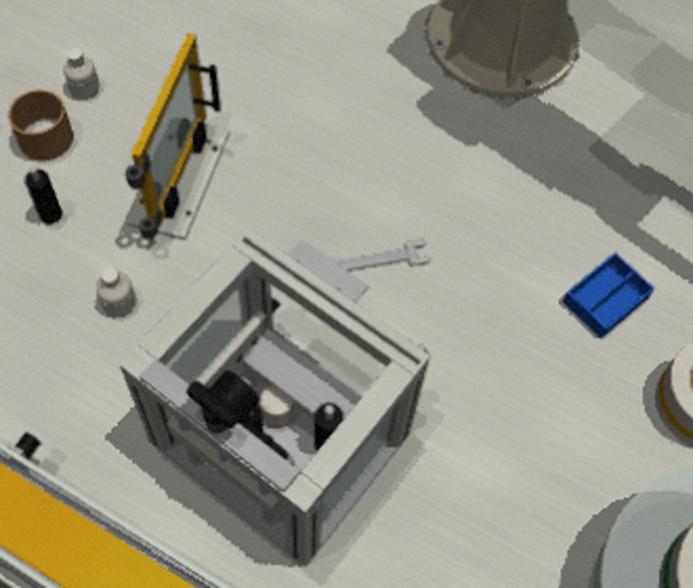

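View pics/t1.png

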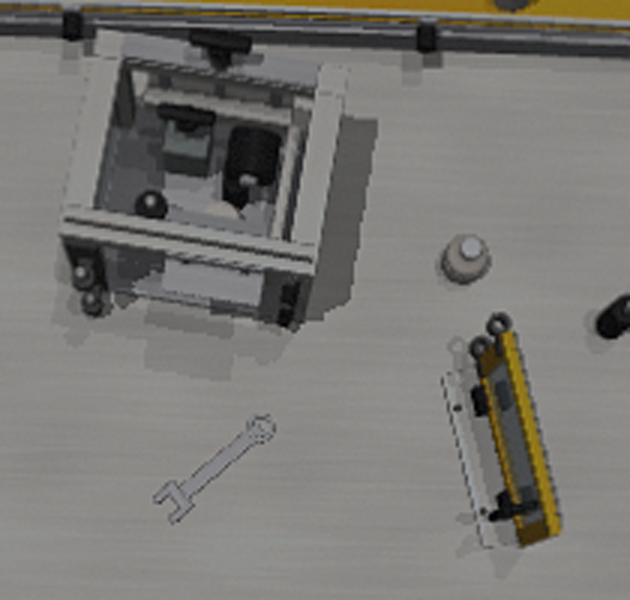

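```bash
cat > h.py <<'E'
import numpy as np,cv2
from rig import r
from scipy.spatial.transform import Rotation as R
def tool(s=None):
    s=s or r.sense();T=np.eye(4);T[:3,:3]=R.from_euler('xyz',s['tcp_rot']).as_matrix();T[:3,3]=s['eef_pos'];return T
def cam(n,T=None):
    c=r.camera_info(n);K=np.array([[c['fx'],0,c['cx']],[0,c['fy'],c['cy']],[0,0,1.]]);d=np.array(c['distortion'],float)
    P=np.array(c['pose']) if n!='wrist' else (tool() if T is None else T)@np.array(c['hand_eye'])
    return K,d,P
def ray(C,p):
    K,d,P=C;q=cv2.undistortPoints(np.array(p,float).reshape(-1,1,2),K,d).reshape(-1,2)
    v=np.c_[q,np.ones(len(q))]@P[:3,:3].T;return P[:3,3],v/np.linalg.norm(v,axis=1)[:,None]
def atz(C,p,z):
    o,v=ray(C,p);return o+v*((np.atleast_1d(z)-o[2])/v[:,2])[:,None]
def proj(C,X):
    K,d,P=C;X=(np.array(X,float).reshape(-1,3)-P[:3,3])@P[:3,:3]
    return cv2.projectPoints(X,np.zeros(3),np.zeros(3),K,d)[0].reshape(-1,2)
def move(pos,yaw=None,x=None,n=None):
    "delta in current tool axes to bring the TCP to pos, pointing straight down, tool x at yaw (rad)"
    T=tool();Rt=R.from_euler('xyz',[np.pi,0,yaw]).as_matrix()
    d=T[:3,:3].T@(np.array(pos)-T[:3,3]);w=R.from_matrix(T[:3,:3].T@Rt).as_rotvec(degrees=True)
    print('delta m',np.round(d/1000,4),'rot deg',np.round(w,2),'rows>=',max(np.linalg.norm(d)/62.5,np.linalg.norm(w)/10.7).round(1))
E
python3 - <<'E'
from h import *
C=cam('top');o=np.array([220,110])
f=lambda x,y,z:print((x,y,z),atz(C,[o+np.array([x,y])/3],z).round(0))
print('knuckle up,low');f(499,323,184);f(480,348,54)
print('rail ends');f(507,335,204);f(550,538,204)
print('pins up, low, ');f(84,270,197);f(93,303,60)
print('front top edge L R');f(62,222,252);f(314,268,252)
print('rear top edge');f(97,35,252);f(347,75,252)
print('bottle, core');f(466,260,40);f(620,315,100)
C=cam('scene');o=np.array([170,130]);print('scene')
f=lambda x,y,z:print((x,y,z),atz(C,[o+np.array([x,y])/2.1],z).round(0))
print('front L R (scene right is left)');f(245,240,252);f(428,352,252)
print('rear');f(122,368,252);f(303,505,252)
print('knuckle');f(135,172,184);f(148,224,54)
print('rail');f(192,38,204);f(140,158,204)
E
```

```text
knuckle up,low
(499, 323, 184) [[ 613. -267.  184.]]
(480, 348, 54) [[ 610. -266.   54.]]
rail ends
(507, 335, 204) [[ 597. -272.  204.]]
(550, 538, 204) [[ 390. -317.  204.]]
pins up, low, 
(84, 270, 197) [[652. 163. 197.]]
(93, 303, 60) [[645. 164.  60.]]
front top edge L R
(62, 222, 252) [[688. 183. 252.]]
(314, 268, 252) [[649. -70. 252.]]
rear top edge
(97, 35, 252) [[886. 157. 252.]]
(347, 75, 252) [[852. -99. 252.]]
bottle, core
(466, 260, 40) [[ 712. -251.   40.]]
(620, 315, 100) [[ 643. -413.  100.]]
scene
front L R (scene right is left)
(245, 240, 252) [[661. -63. 252.]]
(428, 352, 252) [[677. 185. 252.]]
rear
(122, 368, 252) [[864. -91. 252.]]
(303, 505, 252) [[892. 154. 252.]]
knuckle
(135, 172, 184) [[ 617. -263.  184.]]
(148, 224, 54) [[ 617. -262.   54.]]
rail
(192, 38, 204) [[ 406. -315.  204.]]
(140, 158, 204) [[ 605. -259.  204.]]
```

Emit:
carry_out(delta_pos=[[-0.048,-0.032,-0.014],[-0.096,-0.064,-0.029],[-0.144,-0.095,-0.043],[-0.192,-0.127,-0.057],[-0.24,-0.159,-0.072],[-0.287,-0.19,-0.086],[-0.335,-0.222,-0.1],[-0.383,-0.254,-0.115]], rot=[[0,0,10],[0,0,20],[0,0,30],[0,0,40],[0,0,50],[0,0,60],[0,0,70],[0,0,80]])

```text
clock: 2.0
eef_pos: [464.9, 261.4, 341.4]
tcp_rot: [3.141, -0.0, 1.486]
contact_force: [0.5, 0.4, 0.6]
opening: 0.998
grasp_force: 0.0
```

```bash
python3 - <<'E'
from h import *
print(r.sense()['eef_pos'],r.sense()['qpos'].round(2))
move([541,179,340],-0.148)
E
```

```text
[464.88839718 261.39936398 341.38000022] [0.51 0.11 1.68 0.   1.34 0.59]
delta m [-0.0756  0.0828  0.0014] rot deg [ 0.000e+00 -4.000e-02  9.361e+01] rows>= 8.7
```

Emit:
carry_out(delta_pos=[[-0.01,0.01,0],[-0.02,0.02,0],[-0.03,0.03,0],[-0.04,0.04,0],[-0.05,0.05,0],[-0.06,0.065,0],[-0.07,0.075,0],[-0.0756,0.0828,0.0014]], rot=[[0,0,10.6],[0,0,21.2],[0,0,31.8],[0,0,42.4],[0,0,53],[0,0,63.6],[0,0,74.2],[0,0,84.8]])

```text
clock: 3.0
eef_pos: [540.8, 180.5, 339.4]
tcp_rot: [3.142, -0.0, 0.005]
contact_force: [1.3, -0.6, 0.6]
opening: 1.001
grasp_force: 0.0
```

Emit:
carry_out(delta_pos=[[0,0,0],[0,0,0]], rot=[[0,0,8.8],[0,0,8.8]])

```text
clock: 3.25
eef_pos: [540.4, 180.9, 339.3]
tcp_rot: [3.142, 0.0, -0.141]
contact_force: [-0.1, -0.3, 0.3]
opening: 1.001
grasp_force: 0.0
```

```bash
python3 - <<'E'
from h import *
s=r.sense();print(s['eef_pos'],s['tcp_rot'],s['qpos'].round(2));np.save('v1.npy',tool(s))
cv2.imwrite('pics/w1.png',r.grab_frame('wrist'))
C=cam('wrist',tool(s));print(proj(C,[[652,163,197],[647,164,60]]))
E
```

```text
[540.43348878 180.92751834 339.25278946] [ 3.14158344e+00  1.20906506e-04 -1.41313193e-01] [0.32 0.18 1.61 0.   1.35 2.03]
[[322.24102345  49.15441117]
 [321.22187009  70.45424059]]
```

View pics/w1.png

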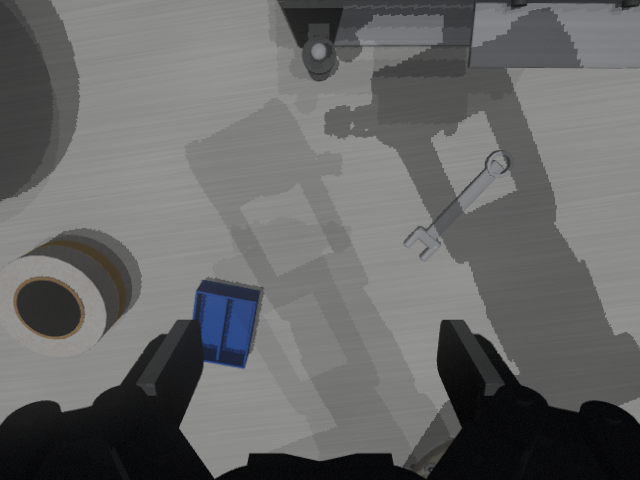

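Emit:
carry_out(delta_pos=[[0,0,0.02],[0,0,0.04],[0,0,0.06],[0,0,0.06],[0,0,0.06]], rot=[[0,10,0],[0,20,0],[0,30,0],[0,40,0],[0,40,0]])

```text
clock: 3.92
eef_pos: [538.8, 181.3, 278.3]
tcp_rot: [3.137, -0.699, -0.134]
contact_force: [0.6, -0.7, -0.1]
opening: 0.999
grasp_force: 0.0
```

```bash
python3 - <<'E'
from h import *
s=r.sense();print(s['eef_pos'],s['tcp_rot'],s['qpos'].round(2));np.save('v2.npy',tool(s))
cv2.imwrite('pics/w2.png',r.grab_frame('wrist'))
C=cam('wrist',tool(s));print(proj(C,[[652,163,197],[647,164,60]]))
E
```

```text
[538.78244326 181.25550602 278.32034918] [ 3.13743434 -0.69928434 -0.13420454] [ 0.59 -0.    2.15 -0.84  0.61  2.91]
[[322.3314858  171.23093569]
 [320.8860512  246.65845383]]
```

View pics/w2.png

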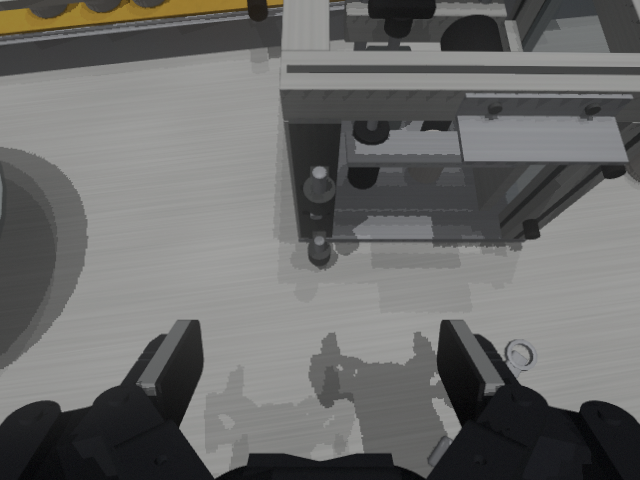

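```bash
python3 - <<'E'
import cv2,numpy as np
a=cv2.imread('pics/w2.png')[150:275,275:365];b=cv2.imread('pics/w1.png')[20:105,275:365]
f=lambda i,h:cv2.resize(cv2.convertScaleAbs(i,alpha=1.6),None,fx=4.4,fy=4.4,interpolation=cv2.INTER_CUBIC)
a=f(a,0);b=f(b,0);b=cv2.copyMakeBorder(b,0,a.shape[0]-b.shape[0],0,0,0)
cv2.imwrite('pics/z.png',np.hstack([a,b]));print(a.shape)
E
```

```text
(550, 396, 3)
```

View pics/z.png

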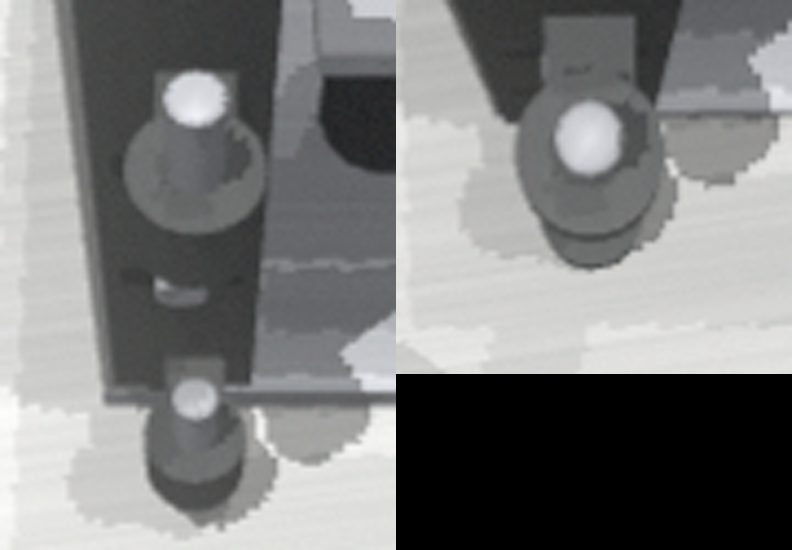

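```bash
python3 - <<'E'
from h import *
from scipy.optimize import least_squares
C1=cam('wrist',np.load('v1.npy'));C2=cam('wrist',np.load('v2.npy'))
def f(p):
    l=p-[0,0,130]
    return np.r_[proj(C1,p)[0]-[318.9,51.4],proj(C2,p)[0]-[319.3,172.3],proj(C2,l)[0]-[319.3,240.7]]
q=least_squares(f,[650,163,200.]);print(q.x,q.fun.round(2))
# header front-top line in w2, and collar top
print(atz(C2,[[285,67],[620,63]],252), proj(C2,q.x-[0,0,24]))
E
```

```text
[650.73171821 165.14794457 198.04729226] [-0.13  0.07  0.19  0.13 -0.07 -0.29]
[[693.88409065 180.07767221 252.        ]
 [670.62619829 -22.17814818 252.        ]] [[319.42421086 189.03351796]]
```

```bash
python3 - <<'E'
from h import *
move([510.5,-288,330],0.213)
E
```

```text
delta m [ 0.0604  0.4689 -0.0154] rot deg [  7.16 -39.67 -19.18] rows>= 7.6
```

Emit:
carry_out(delta_pos=[[0.008,0.055,-0.003],[0.016,0.115,-0.006],[0.025,0.175,-0.008],[0.033,0.235,-0.01],[0.041,0.295,-0.012],[0.049,0.355,-0.014],[0.056,0.414,-0.015],[0.0604,0.4689,-0.0154]], rot=[[1,-6,-2.5],[2,-12,-5],[3,-18,-8],[4,-24,-10.5],[5,-30,-13],[6,-34,-16],[7,-38,-18],[7.16,-39.67,-19.18]])

```text
clock: 4.97
eef_pos: [517.7, -197.2, 321.2]
tcp_rot: [-3.137, 0.0, 0.213]
contact_force: [1.6, -0.4, -0.3]
opening: 1.003
grasp_force: 0.0
```

Emit:
carry_out(delta_pos=[[0,0,0],[0,0,0]], rot=[[0,0,0],[0,0,0]])

```text
clock: 5.22
eef_pos: [517.0, -194.6, 320.3]
tcp_rot: [-3.137, 0.0, 0.209]
contact_force: [-0.1, 0.3, -0.2]
opening: 1.001
grasp_force: 0.0
```

```bash
python3 - <<'E'
from h import *
s=r.sense();print(s['eef_pos'],s['tcp_rot'],s['qpos'].round(2));np.save('v3.npy',tool(s))
cv2.imwrite('pics/w3.png',r.grab_frame('wrist'))
C=cam('wrist',tool(s));print(proj(C,[[613,-266,184],[613,-266,54],[510.5,-288,204]]))
E
```

```text
[ 516.97793887 -194.58658272  320.34258897] [-3.13702480e+00  2.54379102e-04  2.09158014e-01] [-0.37  0.16  1.67  0.    1.31  1.  ]
[[457.10730346 104.22382645]
 [414.96202345 101.84505087]
 [450.54415892 264.3345894 ]]
```

View pics/w3.png

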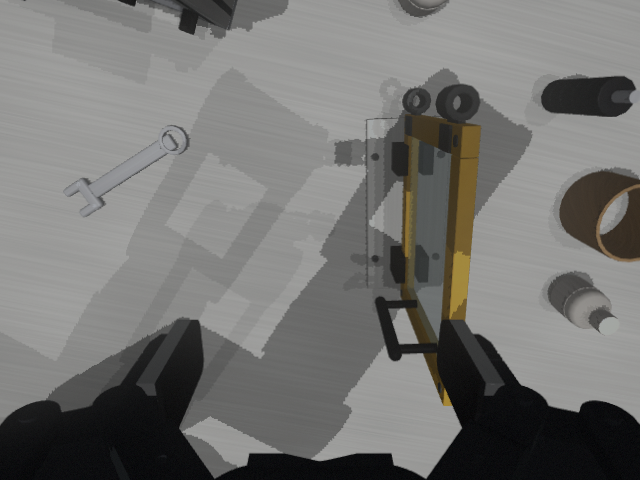

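```bash
python3 - <<'E'
from h import *
a=cv2.imread('pics/w3.png').astype(int);T=np.load('v3.npy');C=cam('wrist',T)
pts=[]
for v in range(135,310,12):
    row=a[v,430:500];m=(row[:,2]-row[:,0])>60
    ix=np.where(m)[0]+430;pts.append((ix.max()+.5,v))
    if v%36==27: print(v,ix.min(),ix.max(),row[::4].tolist() if v<140 else '')
P=atz(C,pts,204);c=np.polyfit(P[:,0],P[:,1],1);print('right edge yaw deg',np.degrees(np.arctan(c[0])),np.abs(np.polyval(c,P[:,0])-P[:,1]).max())
k=atz(C,[[459,102],[416.5,100]],[184,54]);print(k)
yaw=np.arctan(c[0]);d=np.array([np.cos(yaw),np.sin(yaw)]);n=np.array([-d[1],d[0]])
print('knuckle dist left of right edge',[(kk[:2]-[0,c[1]])@n for kk in k])
g=k[0,:2]-105*d; e=g-((g-[0,c[1]])@n-6)*n; print('grip pt',e,yaw)
move([*e,300],yaw)
E
```

```text
135 462 479 [[33, 51, 62], [33, 52, 62], [31, 51, 62], [36, 37, 37], [34, 36, 36], [37, 39, 39], [33, 40, 43], [33, 52, 63], [40, 81, 102], [45, 93, 116], [44, 92, 115], [45, 91, 114], [47, 92, 115], [101, 102, 102], [100, 101, 101], [102, 104, 103], [103, 104, 104], [102, 104, 104]]
171 460 476 
207 458 473 
243 455 470 
279 452 468 
right edge yaw deg 14.362201954187846 0.4093008022048821
[[ 614.58720389 -266.7844233   184.        ]
 [ 614.91489848 -266.96761185   54.        ]]
knuckle dist left of right edge [np.float64(7.567845804879678), np.float64(7.309097514995271)]
grip pt [ 513.25767322 -294.34860937] 0.2506677119369417
delta m [-0.0245  0.0975  0.0199] rot deg [-0.25  0.02 -2.34] rows>= 1.6
```

Emit:
carry_out(delta_pos=[[-0.0125,0.05,0.01],[-0.0245,0.0975,0.02],[-0.0245,0.0975,0.02],[-0.0245,0.0975,0.02]], rot=[[-0.1,0,-1.2],[-0.25,0,-2.34],[-0.25,0,-2.34],[-0.25,0,-2.34]])

```text
clock: 5.78
eef_pos: [513.3, -293.8, 300.1]
tcp_rot: [3.141, 0.001, 0.25]
contact_force: [-0.2, 0.3, -0.6]
opening: 0.996
grasp_force: 0.0
```

```bash
python3 - <<'E'
from h import *
s=r.sense();print(s['eef_pos'],s['tcp_rot'])
move([513.3,-294.3,200],0.2507)
E
```

```text
[ 513.30001376 -293.78326608  300.14848038] [3.14123553e+00 5.46980771e-04 2.50416114e-01]
delta m [-1.000e-04  5.000e-04  1.001e-01] rot deg [ 0.02  0.03 -0.02] rows>= 1.6
```

Emit:
carry_out(delta_pos=[[0,0,0.04],[0,0,0.08],[0,0.0005,0.1],[0,0.0005,0.1],[0,0.0005,0.1]], rot=[[0,0,0],[0,0,0],[0,0,0],[0,0,0],[0,0,0]])

```text
clock: 6.4
eef_pos: [514.0, -295.3, 201.5]
tcp_rot: [3.139, -0.0, 0.25]
contact_force: [0.1, 0.5, 0.2]
opening: 0.997
grasp_force: 0.0
```

Emit:
carry_out(delta_pos=[[0,0,0],[0,0,0],[0,0,0],[0,0,0],[0,0,0],[0,0,0],[0,0,0],[0,0,0]], rot=[[0,0,0],[0,0,0],[0,0,0],[0,0,0],[0,0,0],[0,0,0],[0,0,0],[0,0,0]], claw=0.0, grip_force=60)

```text
clock: 7.4
eef_pos: [513.1, -296.0, 200.1]
tcp_rot: [3.14, 0.001, 0.249]
contact_force: [0.4, 0.3, 1.8]
opening: -0.004
grasp_force: 0.0
```

```bash
python3 - <<'E'
from h import *
s=r.sense();print(s);np.save('v4.npy',tool(s))
cv2.imwrite('pics/w4.png',r.grab_frame('wrist'))
E
```

```text
{'clock': 7.4, 'qpos': array([-0.52481543,  0.32817469,  1.73061973, -0.00174317,  1.08260953,
        0.79792509]), 'qvel': array([ 0.00085629, -0.00101993,  0.00143813,  0.00131645,  0.00102053,
        0.000127  ]), 'joint_efforts': array([-5.46141237e-03, -5.71801114e+01, -3.26902986e+01, -8.16824759e-03,
        2.07319554e-04,  1.88894933e-05]), 'eef_pos': array([ 513.10991508, -295.96344542,  200.05390974]), 'tcp_rot': array([3.14035906e+00, 9.40358296e-04, 2.48872667e-01]), 'contact_force': array([0.36132851, 0.32747445, 1.7952946 ]), 'wrist_torque': array([-0.00986271,  0.03294713,  0.02387943]), 'grasp_force': 0.0, 'opening': -0.0035998246353711612}
```

View pics/w4.png

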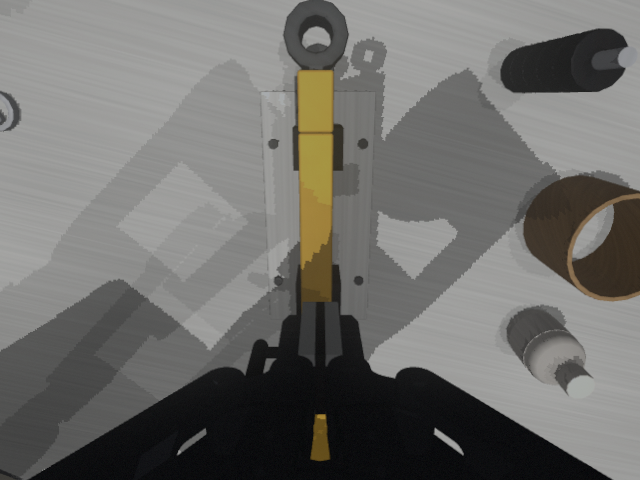

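Emit:
carry_out(delta_pos=[[0,0,-0.004],[0,0,-0.008],[0,0,-0.012],[0,0,-0.012],[0,0,-0.012]], rot=[[0,0,0],[0,0,0],[0,0,0],[0,0,0],[0,0,0]])

```text
clock: 8.07
eef_pos: [513.1, -295.9, 212.1]
tcp_rot: [3.14, 0.001, 0.249]
contact_force: [0.6, -0.0, -0.2]
opening: 0.0
grasp_force: 0.0
```

```bash
python3 - <<'E'
from h import *
s=r.sense();print(s['contact_force'],s['opening'],s['grasp_force'],s['wrist_torque'],s['eef_pos'])
b=r.grab_frame('wrist');cv2.imwrite('pics/w5.png',b);a=cv2.imread('pics/w4.png')
print([r.recognise('knuckle_upper','wrist')[:2]])
z=lambda i:cv2.resize(cv2.convertScaleAbs(i[0:400,240:400],alpha=1.8),None,fx=1.5,fy=1.5)[:600]
f=lambda i:cv2.resize(cv2.convertScaleAbs(i[230:400,240:400],alpha=2.2),None,fx=2.4,fy=2.4)
g=lambda i:cv2.resize(i[0:70,240:400],None,fx=2.4,fy=2.4)
cv2.imwrite('pics/c5.png',np.hstack([np.vstack([g(a),f(a)]),np.vstack([g(b),f(b)])]))
E
```

```text
[ 0.62249932 -0.01410096 -0.19363431] 0.0002329065367077063 0.0 [ 0.0175052  -0.01021729  0.04680636] [ 513.07500157 -295.90483139  212.07340703]
[[{'box': [244.7, 8.1, 349.3, 460.8], 'p': 0.86}, {'box': [518.1, 173.0, 639.2, 293.0], 'p': 0.67}]]
```

View pics/c5.png

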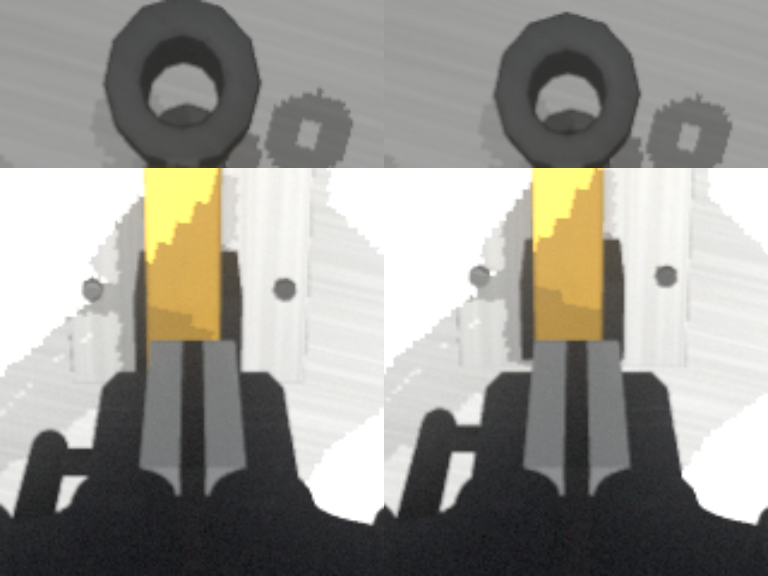

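Emit:
carry_out(delta_pos=[[0,0,-0.006],[0,0,-0.006],[0,0,-0.006],[0,0,-0.006],[0,0,-0.006],[0,0,-0.006]], rot=[[0,0,0],[0,0,0],[0,0,0],[0,0,0],[0,0,0],[0,0,0]], claw=0.05)

```text
clock: 8.93
eef_pos: [513.1, -295.9, 218.0]
tcp_rot: [3.14, 0.001, 0.249]
contact_force: [0.3, 0.3, 0.3]
opening: 0.584
grasp_force: 0.0
```

Emit:
carry_out(delta_pos=[[0,0.001,0.014],[0,0.001,0.028],[0,0.001,0.042],[0,0.001,0.052],[0,0.001,0.052]], rot=[[0,0,0],[0,0,0],[0,0,0],[0,0,0],[0,0,0]])

```text
clock: 9.55
eef_pos: [512.8, -296.6, 164.9]
tcp_rot: [-3.141, 0.002, 0.249]
contact_force: [-0.1, -0.1, 0.2]
opening: 0.587
grasp_force: 0.0
```

Emit:
carry_out(delta_pos=[[0,0,0],[0,0,0],[0,0,0],[0,0,0],[0,0,0],[0,0,0]], rot=[[0,0,0],[0,0,0],[0,0,0],[0,0,0],[0,0,0],[0,0,0]], claw=0.0)

```text
clock: 10.3
eef_pos: [513.6, -296.8, 166.8]
tcp_rot: [3.14, 0.0, 0.249]
contact_force: [-0.7, 3.5, 5.9]
opening: 0.13
grasp_force: 59.0
```

```bash
python3 - <<'E'
from h import *
s=r.sense();print(s);np.save('v6.npy',tool(s))
b=r.grab_frame('wrist');cv2.imwrite('pics/w6.png',b)
E
```

```text
{'clock': 10.3, 'qpos': array([-5.25962921e-01,  3.65518655e-01,  1.75845152e+00, -1.32122227e-03,
        1.01680053e+00,  7.96772380e-01]), 'qvel': array([-0.00101135, -0.00019681, -0.00155749,  0.00012868, -0.00220518,
        0.00073768]), 'joint_efforts': array([-9.28943809e-01, -5.52492607e+01, -3.02449465e+01, -6.34810422e-01,
       -8.49682912e-01,  2.67691410e-02]), 'eef_pos': array([ 513.57151498, -296.84983552,  166.79495365]), 'tcp_rot': array([3.14021446e+00, 1.98315102e-04, 2.48755508e-01]), 'contact_force': array([-0.66334722,  3.5144854 ,  5.90699951]), 'wrist_torque': array([0.73871423, 0.20369235, 0.0421929 ]), 'grasp_force': 58.96241784095764, 'opening': 0.1297600314975113}
```

View pics/w6.png

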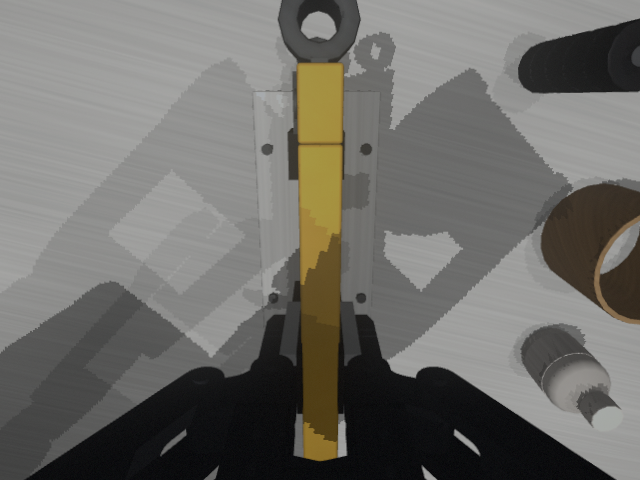

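Emit:
carry_out(delta_pos=[[0,0,-0.005],[0,0,-0.015],[0,0,-0.025],[0,0,-0.035],[0,0,-0.045],[0,0,-0.055],[0,0,-0.055],[0,0,-0.055]], rot=[[0,0,0],[0,0,0],[0,0,0],[0,0,0],[0,0,0],[0,0,0],[0,0,0],[0,0,0]], grip_force=100)

```text
clock: 11.35
eef_pos: [513.2, -296.8, 220.9]
tcp_rot: [3.141, 0.001, 0.249]
contact_force: [0.4, 0.7, -4.5]
opening: 0.122
grasp_force: 98.2
```

```bash
python3 - <<'E'
from h import *
s=r.sense();print(s['eef_pos'],s['tcp_rot'],s['contact_force'],s['wrist_torque'],s['opening'],s['grasp_force'],s['qpos'].round(2));np.save('v7.npy',tool(s))
b=r.grab_frame('wrist');cv2.imwrite('pics/w7.png',b)
z=lambda i:cv2.resize(cv2.convertScaleAbs(i[0:150,250:390],alpha=2),None,fx=4,fy=4,interpolation=cv2.INTER_CUBIC)
cv2.imwrite('pics/c7.png',z(b))
E
```

```text
[ 513.16463861 -296.76270801  220.85053285] [3.14061264e+00 1.23407609e-03 2.48891927e-01] [ 0.36331808  0.72031118 -4.45066199] [ 0.00076375 -0.06235987  0.00910323] 0.12174498906213921 98.20068597793579 [-0.53  0.31  1.71 -0.    1.12  0.8 ]
```

View pics/c7.png

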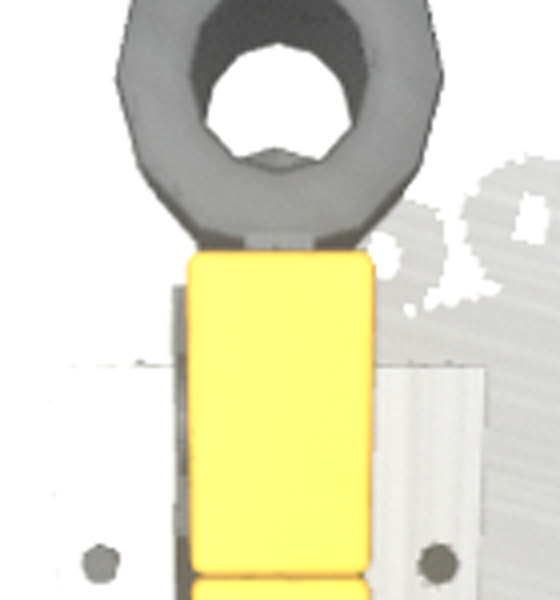

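```bash
cat >> h.py <<'E'
PIN=np.array([650.73,165.15,198.05]) # upper pin tip
YAW=-0.131
def ktool(px,T,dz=17.2):
    X=atz(cam('wrist',T),[px],T[2,3]+dz)[0]
    return T[:3,:3].T@(X-T[:3,3])
def tcp_for(k,back=0,up=0,left=0,yaw=YAW):
    "TCP for upper foot at seat+up, back mm in front of pins"
    Rt=R.from_euler('xyz',[np.pi,0,yaw]).as_matrix();ex=Rt[:,0]
    p=PIN-[0,0,24]-Rt@(k+[0,0,25])-back*ex+[0,0,up]; return p+left*np.array([-ex[1],ex[0],0])
E
python3 - <<'E'
from h import *
T=np.load('v7.npy')
k=ktool([319.9,19],T);print(k,ktool([320,25],np.load('v6.npy')));np.save('k.npy',k)
print(tcp_for(k),tcp_for(k,90,38),tcp_for(k,0,38))
move(tcp_for(k,90,38,left=-300),YAW)
move(tcp_for(k,90,38),YAW)
E
```

```text
[104.65344604   0.74897535 -17.32843779] [103.12580583   0.77547324 -17.21939934]
[547.07108479 179.56298127 181.72156221] [457.84222604 191.31928883 219.72156221] [547.07108479 179.56298127 219.72156221]
delta m [-0.0446 -0.208   0.0009] rot deg [ 0.06  0.07 21.77] rows>= 3.4
delta m [ 0.0667 -0.4866  0.0005] rot deg [ 0.06  0.07 21.77] rows>= 7.9
```

Emit:
carry_out(delta_pos=[[-0.015,-0.015,0],[-0.035,-0.045,0],[-0.045,-0.09,0],[-0.045,-0.14,0],[-0.04,-0.19,0],[-0.03,-0.24,0],[-0.018,-0.29,0],[-0.005,-0.335,0]], rot=[[0,0,2],[0,0,5],[0,0,8],[0,0,11],[0,0,14],[0,0,17],[0,0,20],[0,0,21.8]])

```text
clock: 12.4
eef_pos: [425.5, 28.2, 220.6]
tcp_rot: [3.14, 0.0, -0.133]
contact_force: [0.6, -0.9, -4.9]
opening: 0.123
grasp_force: 98.2
```

```bash
python3 - <<'E'
from h import *
s=r.sense();print(s['eef_pos'],s['contact_force'])
k=np.load('k.npy');move(tcp_for(k,70,38),YAW)
E
```

```text
[425.50512033  28.18436769 220.61036546] [ 0.64227551 -0.88799464 -4.85323444]
delta m [ 0.0304 -0.166   0.0006] rot deg [ 0.08  0.02 -0.11] rows>= 2.7
```

Emit:
carry_out(delta_pos=[[0.004,-0.03,0],[0.012,-0.075,0],[0.021,-0.12,0],[0.0304,-0.155,0],[0.0304,-0.166,0],[0.0304,-0.166,0],[0.0304,-0.166,0],[0.0304,-0.166,0]], rot=[[0,0,0],[0,0,0],[0,0,0],[0,0,0],[0,0,0],[0,0,0],[0,0,0],[0,0,0]])

```text
clock: 13.4
eef_pos: [477.7, 186.2, 220.5]
tcp_rot: [3.14, 0.0, -0.133]
contact_force: [0.6, -0.8, -5.1]
opening: 0.127
grasp_force: 98.3
```

```bash
python3 - <<'E'
from h import *
s=r.sense();T=tool(s);b=r.grab_frame('wrist');cv2.imwrite('pics/w8.png',b);print(s['eef_pos'],s['contact_force'])
# knuckle drift check: match template from w7
a=cv2.imread('pics/w7.png');t=a[0:75,270:370]
m=cv2.matchTemplate(b[0:85,255:385],t,cv2.TM_CCOEFF_NORMED);print(cv2.minMaxLoc(m))
k=np.load('k.npy');move(tcp_for(k,0,38),YAW)
E
```

```text
[477.66474548 186.17839728 220.4537116 ] [ 0.61880794 -0.75359398 -5.11517766]
(0.16137127578258514, 0.9456589818000793, (30, 10), (15, 0))
delta m [ 0.0696 -0.0025  0.0007] rot deg [ 0.09  0.02 -0.09] rows>= 1.1
```

Emit:
carry_out(delta_pos=[[0.015,-0.001,0],[0.03,-0.0025,0],[0.045,-0.0025,0],[0.058,-0.0025,0],[0.067,-0.0025,0],[0.0696,-0.0025,0],[0.0696,-0.0025,0],[0.0696,-0.0025,0]], rot=[[0,0,0],[0,0,0],[0,0,0],[0,0,0],[0,0,0],[0,0,0],[0,0,0],[0,0,0]])

```text
clock: 14.45
eef_pos: [546.8, 180.5, 220.3]
tcp_rot: [3.14, 0.001, -0.131]
contact_force: [-0.5, 0.1, -4.6]
opening: 0.124
grasp_force: 98.2
```

```bash
python3 - <<'E'
from h import *
s=r.sense();T=tool(s);b=r.grab_frame('wrist');cv2.imwrite('pics/w9.png',b);c=r.grab_frame('scene');cv2.imwrite('pics/s9.png',c);print(s['eef_pos'],s['contact_force'],s['tcp_rot'])
k=np.load('k.npy');move(tcp_for(k,0,38),YAW)
f=lambda i:cv2.resize(cv2.convertScaleAbs(i,alpha=1.8),(400,400),interpolation=cv2.INTER_CUBIC)
cv2.imwrite('pics/c9.png',np.hstack([f(b[0:100,270:370]),f(c[230:330,320:420])]))
E
```

```text
[546.79894085 180.51194678 220.34599729] [-0.49279046  0.06083313 -4.56359297] [ 3.13997705e+00  7.86839236e-04 -1.31412337e-01]
delta m [0.0003 0.001  0.0007] rot deg [ 0.08  0.03 -0.03] rows>= 0.0
```

View pics/c9.png

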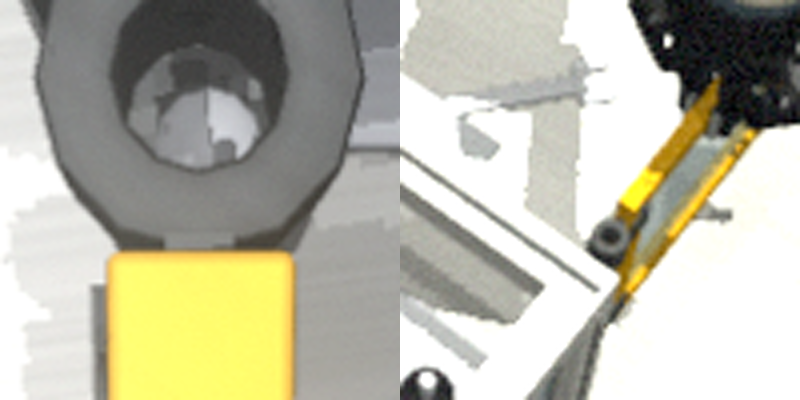

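```bash
python3 - <<'E'
from h import *
T=tool();C=cam('wrist',T);k=np.load('k.npy')
w=lambda z:T[:3,3]+T[:3,:3]@(k+[0,0,z])
top,foot=w(0),w(25)
tip=w(0);tip=np.array([tip[0],tip[1],198.05])
z=lambda X:((proj(C,X)[0]-[270,0])*4).round(1)
print('top',z(top),'foot',z(foot),'axis at tip z',z(tip),foot[2],'pin expected',z(PIN))
E
```

```text
top [202.   79.7] foot [201.7 131.2] axis at tip z [201.  153.9] 212.7300785613368 pin expected [210.9 150.8]
```

Emit:
carry_out(delta_pos=[[0.0005,0.0009,0.002],[0.0005,0.0009,0.005],[0.0005,0.0009,0.008],[0.0005,0.0009,0.011],[0.0005,0.0009,0.011],[0.0005,0.0009,0.011]], rot=[[0,0,0],[0,0,0],[0,0,0],[0,0,0],[0,0,0],[0,0,0]])

```text
clock: 15.3
eef_pos: [547.7, 179.5, 209.4]
tcp_rot: [3.14, 0.0, -0.132]
contact_force: [-0.9, -0.2, -5.3]
opening: 0.123
grasp_force: 98.3
```

```bash
python3 - <<'E'
from h import *
s=r.sense();T=tool(s);b=r.grab_frame('wrist');cv2.imwrite('pics/w10.png',b);print(s['eef_pos'],s['contact_force'],s['wrist_torque'])
k=np.load('k.npy');move(tcp_for(k,0,27),YAW)
C=cam('wrist',T);z=lambda X:((proj(C,X)[0]-[270,0])*5).round(1)
w=T[:3,3]+T[:3,:3]@(k+[0,0,25]);print('foot',z(w),w[2],'pin',z(PIN))
cv2.imwrite('pics/c10.png',cv2.resize(cv2.convertScaleAbs(b[0:90,270:370],alpha=1.8),None,fx=5,fy=5,interpolation=cv2.INTER_CUBIC))
E
```

```text
[547.69482323 179.5309615  209.42631933] [-0.90318703 -0.20362921 -5.33132184] [ 0.00053397 -0.03615665  0.02070195]
delta m [-0.0006  0.      0.0007] rot deg [ 0.08  0.02 -0.04] rows>= 0.0
foot [252.2 163.9] 201.7236246493767 pin [251.7 181.3]
```

View pics/c10.png

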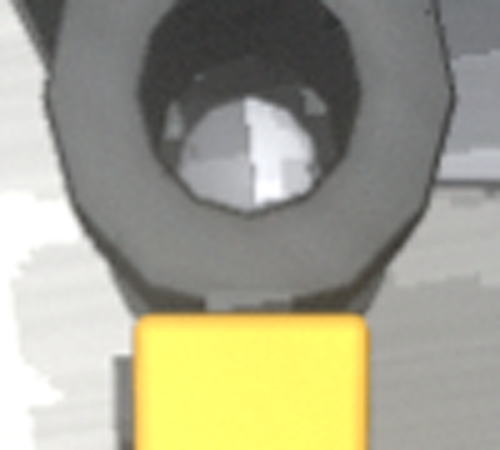

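Emit:
carry_out(delta_pos=[[0,0,0.001],[0,0,0.002],[0,0,0.003],[0,0,0.004],[0,0,0.005],[0,0,0.005]], rot=[[0,0,0],[0,0,0],[0,0,0],[0,0,0],[0,0,0],[0,0,0]])

```text
clock: 16.1
eef_pos: [547.5, 179.5, 204.2]
tcp_rot: [3.14, 0.001, -0.132]
contact_force: [0.4, 0.2, -6.3]
opening: 0.127
grasp_force: 98.3
```

Emit:
carry_out(delta_pos=[[0,0,0.001],[0,0,0.002],[0,0,0.003],[0,0,0.003]], rot=[[0,0,0],[0,0,0],[0,0,0],[0,0,0]])

```text
clock: 16.6
eef_pos: [547.5, 179.5, 201.2]
tcp_rot: [3.14, 0.001, -0.132]
contact_force: [0.4, -0.4, -4.7]
opening: 0.124
grasp_force: 98.3
```

Emit:
carry_out(delta_pos=[[0,0,0.001],[0,0,0.002],[0,0,0.003],[0,0,0.004],[0,0,0.005],[0,0,0.005]], rot=[[0,0,0],[0,0,0],[0,0,0],[0,0,0],[0,0,0],[0,0,0]])

```text
clock: 17.35
eef_pos: [547.6, 179.5, 196.3]
tcp_rot: [3.14, 0.001, -0.132]
contact_force: [0.5, -0.4, -5.9]
opening: 0.126
grasp_force: 98.3
```

Emit:
carry_out(delta_pos=[[0,0,0.001],[0,0,0.002],[0,0,0.003],[0,0,0.004],[0,0,0.005],[0,0,0.005]], rot=[[0,0,0],[0,0,0],[0,0,0],[0,0,0],[0,0,0],[0,0,0]])

```text
clock: 18.1
eef_pos: [547.5, 179.5, 191.3]
tcp_rot: [3.14, 0.001, -0.132]
contact_force: [0.5, 0.2, -4.4]
opening: 0.124
grasp_force: 98.3
```

Emit:
carry_out(delta_pos=[[0,0,0.001],[0,0,0.002],[0,0,0.003],[0,0,0.004],[0,0,0.005],[0,0,0.005]], rot=[[0,0,0],[0,0,0],[0,0,0],[0,0,0],[0,0,0],[0,0,0]])

```text
clock: 18.85
eef_pos: [547.5, 179.5, 186.3]
tcp_rot: [3.14, 0.001, -0.132]
contact_force: [0.2, 0.1, -5.8]
opening: 0.123
grasp_force: 98.3
```

Emit:
carry_out(delta_pos=[[0,0,0.001],[0,0,0.002],[0,0,0.002]], rot=[[0,0,0],[0,0,0],[0,0,0]])

```text
clock: 19.23
eef_pos: [547.5, 179.5, 184.3]
tcp_rot: [3.14, 0.001, -0.132]
contact_force: [0.3, -0.5, -4.0]
opening: 0.126
grasp_force: 98.3
```

Emit:
carry_out(delta_pos=[[0,0,0.0005],[0,0,0.001],[0,0,0.001]], rot=[[0,0,0],[0,0,0],[0,0,0]])

```text
clock: 19.6
eef_pos: [547.6, 179.5, 183.3]
tcp_rot: [3.14, 0.0, -0.132]
contact_force: [0.6, -0.2, -5.2]
opening: 0.121
grasp_force: 98.3
```

Emit:
carry_out(delta_pos=[[0,0,0.0005],[0,0,0.001],[0,0,0.001]], rot=[[0,0,0],[0,0,0],[0,0,0]])

```text
clock: 19.98
eef_pos: [547.6, 179.5, 182.6]
tcp_rot: [3.14, 0.0, -0.132]
contact_force: [-1.5, 0.2, -1.2]
opening: 0.125
grasp_force: 99.0
```

Emit:
carry_out(delta_pos=[[0,0,0.0005],[0,0,0.001],[0,0,0.001]], rot=[[0,0,0],[0,0,0],[0,0,0]])

```text
clock: 20.35
eef_pos: [547.6, 179.7, 182.5]
tcp_rot: [3.141, 0.0, -0.132]
contact_force: [-5.5, -0.3, 8.4]
opening: 0.124
grasp_force: 100.5
```

Emit:
carry_out(delta_pos=[[0,0,-0.0007],[0,0,-0.0007]], rot=[[0,0,0],[0,0,0]])

```text
clock: 20.6
eef_pos: [547.6, 179.6, 182.5]
tcp_rot: [3.14, 0.0, -0.132]
contact_force: [-5.5, 0.6, 5.9]
opening: 0.124
grasp_force: 99.6
```

Emit:
carry_out(delta_pos=[[0,0,0],[0,0,0],[0,0,0],[0,0,0],[0,0,0],[0,0,0]], rot=[[0,0,0],[0,0,0],[0,0,0],[0,0,0],[0,0,0],[0,0,0]], claw=0.05, grip_force=30)

```text
clock: 21.35
eef_pos: [547.6, 179.5, 182.1]
tcp_rot: [3.14, 0.0, -0.132]
contact_force: [0.6, 0.2, -0.4]
opening: 0.583
grasp_force: 0.0
```

Emit:
carry_out(delta_pos=[[0,0,-0.015],[0,0,-0.035],[0,0,-0.065],[0,0,-0.1],[0,0,-0.12],[0,0,-0.12]], rot=[[0,0,0],[0,0,0],[0,0,0],[0,0,0],[0,0,0],[0,0,0]])

```text
clock: 22.1
eef_pos: [548.6, 180.0, 304.6]
tcp_rot: [-3.141, -0.003, -0.132]
contact_force: [0.9, 0.7, -0.0]
opening: 0.586
grasp_force: 0.0
```

```bash
python3 - <<'E'
from h import *
s=r.sense();T=tool(s);np.save('v11.npy',T);b=r.grab_frame('wrist');cv2.imwrite('pics/w11.png',b);print(s['eef_pos'],s['contact_force'],s['qpos'].round(2))
C=cam('wrist',T)
# yellow top rail: line fit at z=219 of bright yellow mask
h=cv2.cvtColor(b,cv2.COLOR_BGR2HSV);m=cv2.inRange(h,(15,120,50),(35,255,255))
n,l,st,ce=cv2.connectedComponentsWithStats(m);i=1+st[1:,4].argmax();print(st[i])
pts=[]
for v in range(st[i,1]+6,st[i,1]+st[i,3]-6,12):
    x=np.where(l[v]==i)[0]; pts.append((x.min(),x.max(),v))
pts=np.array(pts,float)
L=atz(C,pts[:,[0,2]],219);Rr=atz(C,pts[:,[1,2]],219)
for P in(L,Rr):
    c=np.polyfit(P[:,0],P[:,1],1);print(np.degrees(np.arctan(c[0])),np.abs(np.polyval(c,P[:,0])-P[:,1]).max(),P[0],P[-1])
print((np.hypot(*(L-Rr)[:,:2].T)).round(1))
E
```

```text
[548.64648532 179.98459554 304.64306574] [ 0.93493355  0.71493492 -0.04072805] [ 0.32  0.21  1.65 -0.    1.28  2.02]
[ 310   88   22  322 6106]
-7.544562601252655 0.6858785276400283 [634.15357061 173.51310406 219.        ] [441.92015686 199.32683504 219.        ]
-7.669224543259748 0.30893072805361044 [632.66608852 162.38738145 219.        ] [440.47505628 188.46672079 219.        ]
[11.2 11.3 11.4 11.  11.1 10.6 10.7 10.8 10.9 10.4 10.5 10.6 10.7 10.8
 10.9 10.4 10.5 11.3 10.8 10.9 10.4 11.1 10.6 10.7 10.2 11. ]
```

```bash
cat >> h.py <<'E'
def tgt(phi,s,z=195,rad=210):
    f=np.radians(phi);u=np.array([np.cos(f),np.sin(f)]);n=np.array([u[1],-u[0]])
    return np.r_[PIN[:2]+rad*u+s*n,z],f-np.pi
def rows(phis,s,base=None,off=np.zeros(3),**k):
    "rows (m, deg) relative to commanded pose given as (pos,yaw)"
    p0,y0=base;R0=R.from_euler('xyz',[np.pi,0,y0]).as_matrix()
    for f,ss in zip(phis,np.broadcast_to(s,len(phis))):
        p,y=tgt(f,ss,**k);print((R0.T@(p-p0)/1000).round(4).tolist(),round(-np.degrees(y-y0),2))
E
python3 - <<'E'
from h import *
p,y=tgt(172.4,60,z=300);print(p,y);move(p,y)
E
```

```text
[450.51011996 252.39677437 300.        ] -0.13264502315156879
delta m [-0.1061 -0.0593  0.0028] rot deg [ 0.04 -0.07  0.06] rows>= 1.9
```

Emit:
carry_out(delta_pos=[[-0.025,-0.014,0],[-0.06,-0.034,0],[-0.09,-0.05,0.002],[-0.1061,-0.0593,0.0028],[-0.1061,-0.0593,0.025],[-0.1061,-0.0593,0.06],[-0.1061,-0.0593,0.09],[-0.1061,-0.0593,0.1078]], rot=[[0,0,0],[0,0,0],[0,0,0],[0,0,0],[0,0,0],[0,0,0],[0,0,0],[0,0,0]], claw=0.0)

```text
clock: 23.15
eef_pos: [449.5, 251.5, 192.1]
tcp_rot: [3.138, 0.002, -0.132]
contact_force: [0.1, 0.2, -0.7]
opening: -0.001
grasp_force: 0.0
```

Emit:
carry_out(delta_pos=[[0,0.004,0],[0,0.012,0],[0,0.02,0],[0,0.026,0],[0,0.026,0],[0,0.026,0]], rot=[[0,0,0],[0,0,0],[0,0,0],[0,0,0],[0,0,0],[0,0,0]])

```text
clock: 23.9
eef_pos: [446.9, 226.5, 194.5]
tcp_rot: [3.14, 0.0, -0.132]
contact_force: [0.9, -0.1, -0.5]
opening: 0.001
grasp_force: 0.0
```

```bash
python3 - <<'E'
from h import *
s=r.sense();print(s['eef_pos'],s['tcp_rot'],s['contact_force'],tgt(172.4,34))
b=(s['eef_pos'],s['tcp_rot'][2])
ph=172.4+np.cumsum([1,2,3,4,5,5,5,5]);print(ph);rows(ph,30,b)
E
```

```text
[446.939934   226.49479454 194.49394321] [ 3.14044110e+00  4.10661197e-05 -1.31810549e-01] [ 0.90574055 -0.08856338 -0.52838872] (array([447.07145382, 226.62517032, 195.        ]), np.float64(-0.13264502315156879))
[173.4 175.4 178.4 182.4 187.4 192.4 197.4 202.4]
[-0.0004, 0.0075, -0.0005] -0.95
[-0.0012, 0.0149, -0.0005] -2.95
[-0.0019, 0.026, -0.0005] -5.95
[-0.0019, 0.0408, -0.0005] -9.95
[-0.0005, 0.0592, -0.0005] -14.95
[0.0025, 0.0775, -0.0005] -19.95
[0.007, 0.0954, -0.0005] -24.95
[0.0132, 0.1129, -0.0005] -29.95
```

Emit:
carry_out(delta_pos=[[-0.0004,0.0075,0],[-0.0012,0.0149,0],[-0.0019,0.026,0],[-0.0019,0.0408,0],[-0.0005,0.0592,0],[0.0025,0.0775,0],[0.007,0.0954,0],[0.0132,0.1129,0]], rot=[[0,0,-1],[0,0,-3],[0,0,-6],[0,0,-10],[0,0,-15],[0,0,-20],[0,0,-25],[0,0,-30]])

```text
clock: 24.9
eef_pos: [444.8, 112.0, 194.4]
tcp_rot: [3.141, 0.001, 0.396]
contact_force: [0.1, 0.2, -0.5]
opening: 0.002
grasp_force: 0.1
```

```bash
python3 - <<'E'
from h import *
s=r.sense();print(s['contact_force'])
b=tgt(202.4,30,z=194.5)
ph=202.4+np.cumsum([5,5,5,5,5,5,4,3]);print(ph);rows(ph,30,b,z=194.5)
f=r.grab_frame('wrist');cv2.imwrite('pics/w12.png',f)
b2=f;h=cv2.cvtColor(b2,cv2.COLOR_BGR2HSV);m=cv2.inRange(h,(15,120,50),(35,255,255))
C=cam('wrist',tool(s))
n,l,st,ce=cv2.connectedComponentsWithStats(m);i=1+st[1:,4].argmax();print(st[i])
pts=np.array([((np.where(l[v]==i)[0]).mean(),v) for v in range(st[i,1]+6,st[i,1]+st[i,3]-6,10)])
P=atz(C,pts,219)[:,:2];d=P[-1]-P[0];print('door phi',np.degrees(np.arctan2(d[1],d[0]))%360,P[0],P[-1],s['eef_pos'])
E
```

```text
[ 0.13929142  0.1770538  -0.47916626]
[207.4 212.4 217.4 222.4 227.4 232.4 236.4 239.4]
[-0.0018, 0.0184, 0.0] -5.0
[-0.002, 0.0369, 0.0] -10.0
[-0.0006, 0.0554, 0.0] -15.0
[0.0024, 0.0736, 0.0] -20.0
[0.007, 0.0916, 0.0] -25.0
[0.0131, 0.109, 0.0] -30.0
[0.0191, 0.1226, 0.0] -34.0
[0.0242, 0.1324, 0.0] -37.0
[  343     0    94   377 17215]
door phi 201.36282525035355 [552.52967545 130.51330783] [447.3059953   89.35533518] [444.81778646 111.99913301 194.42356922]
```

Emit:
carry_out(delta_pos=[[-0.0018,0.0184,0],[-0.002,0.0369,0],[-0.0006,0.0554,0],[0.0024,0.0736,0],[0.007,0.0916,0],[0.0131,0.109,0],[0.0191,0.1226,0],[0.0242,0.1324,0]], rot=[[0,0,-5],[0,0,-10],[0,0,-15],[0,0,-20],[0,0,-25],[0,0,-30],[0,0,-34],[0,0,-37]])

```text
clock: 25.95
eef_pos: [518.2, -0.7, 194.4]
tcp_rot: [-3.142, 0.002, 1.039]
contact_force: [-0.6, 0.1, 0.4]
opening: 0.0
grasp_force: 0.1
```

```bash
cat > chk.py <<'E'
from h import *
def door():
    s=r.sense();f=r.grab_frame('wrist');h=cv2.cvtColor(f,cv2.COLOR_BGR2HSV);m=cv2.inRange(h,(15,120,50),(35,255,255))
    C=cam('wrist',tool(s));n,l,st,ce=cv2.connectedComponentsWithStats(m);i=1+st[1:,4].argmax();print(st[i])
    pts=np.array([((np.where(l[v]==i)[0]).max(),v) for v in range(st[i,1]+6,st[i,1]+st[i,3]-6,10)]);
    P=atz(C,pts,219)[:,:2];c=np.linalg.svd(P-P.mean(0))[2][0];print('phi(max edge)',np.degrees(np.arctan2(c[1],c[0]))%180+180,P[0],P[-1],s['eef_pos'],s['contact_force'])
    cv2.imwrite('pics/last.png',f)
E
python3 - <<'E'
from chk import *
door()
b=tgt(239.4,30,z=194.5)
ph=239.4+np.cumsum([3,3,3,3,2,2,1,1]);print(ph);rows(ph,30,b,z=194.5)
E
```

```text
[  343     0    94   377 17254]
phi(max edge) 236.40090205286586 [599.04149398  74.80659952] [536.59650508 -19.49789141] [518.21521623  -0.67292808 194.42649949] [-0.59554292  0.09127085  0.37767587]
[242.4 245.4 248.4 251.4 253.4 255.4 256.4 257.4]
[-0.0013, 0.011, 0.0] -3.0
[-0.002, 0.0221, 0.0] -6.0
[-0.0021, 0.0332, 0.0] -9.0
[-0.0016, 0.0443, 0.0] -12.0
[-0.001, 0.0517, 0.0] -14.0
[-0.0001, 0.059, 0.0] -16.0
[0.0004, 0.0627, 0.0] -17.0
[0.001, 0.0664, 0.0] -18.0
```

Emit:
carry_out(delta_pos=[[-0.0013,0.011,0],[-0.002,0.0221,0],[-0.0021,0.0332,0],[-0.0016,0.0443,0],[-0.001,0.0517,0],[-0.0001,0.059,0],[0.0004,0.0627,0],[0.001,0.0664,0]], rot=[[0,0,-3],[0,0,-6],[0,0,-9],[0,0,-12],[0,0,-14],[0,0,-16],[0,0,-17],[0,0,-18]])

```text
clock: 27.0
eef_pos: [575.5, -33.0, 194.4]
tcp_rot: [-3.141, 0.002, 1.352]
contact_force: [-0.0, 0.2, 0.2]
opening: 0.003
grasp_force: 0.1
```

```bash
python3 - <<'E'
from chk import *
door()
b=tgt(257.4,30,z=194.5)
ph=257.4+np.arange(.5,4.5,.5);print(ph);rows(ph,30,b,z=194.5)
E
```

```text
[  343     0    87   377 17007]
phi(max edge) 254.77820251612314 [627.19545863  63.89717109] [598.65727475 -45.45987102] [575.51740789 -33.02651287 194.44788087] [-0.03414988  0.18465852  0.1951986 ]
[257.9 258.4 258.9 259.4 259.9 260.4 260.9 261.4]
[-0.0003, 0.0018, 0.0] -0.5
[-0.0005, 0.0037, 0.0] -1.0
[-0.0007, 0.0055, 0.0] -1.5
[-0.0009, 0.0073, 0.0] -2.0
[-0.0011, 0.0092, 0.0] -2.5
[-0.0013, 0.011, 0.0] -3.0
[-0.0014, 0.0129, 0.0] -3.5
[-0.0016, 0.0147, 0.0] -4.0
```

Emit:
carry_out(delta_pos=[[-0.0003,0.0018,0],[-0.0005,0.0037,0],[-0.0007,0.0055,0],[-0.0009,0.0073,0],[-0.0011,0.0092,0],[-0.0013,0.011,0],[-0.0014,0.0129,0],[-0.0016,0.0147,0]], rot=[[0,0,-0.5],[0,0,-1],[0,0,-1.5],[0,0,-2],[0,0,-2.5],[0,0,-3],[0,0,-3.5],[0,0,-4]])

```text
clock: 28.05
eef_pos: [589.8, -38.1, 194.6]
tcp_rot: [-3.141, 0.002, 1.422]
contact_force: [-0.2, 0.6, -0.7]
opening: 0.004
grasp_force: 0.1
```

Emit:
carry_out(delta_pos=[[0,0.0015,0],[0,0.003,0],[0,0.0045,0],[0,0.006,0],[0,0.006,0]], rot=[[0,0,0],[0,0,0],[0,0,0],[0,0,0],[0,0,0]])

```text
clock: 28.68
eef_pos: [595.8, -38.9, 194.5]
tcp_rot: [-3.141, 0.001, 1.422]
contact_force: [-0.7, -0.6, 0.4]
opening: 0.0
grasp_force: 0.1
```

```bash
python3 - <<'E'
from chk import *
door()
E
```

```text
[ 344  227   54  151 3180]
phi(max edge) 277.4167884978949 [6.17513838e+02 6.00939419e-01] [619.77927874 -48.50742973] [595.752799   -38.85751964 194.53742663] [-0.71860702 -0.63122487  0.39379032]
```

Emit:
carry_out(delta_pos=[[0,0.001,0],[0,0.002,0],[0,0.003,0],[0,0.004,0],[0,0.004,0]], rot=[[0,0,0],[0,0,0],[0,0,0],[0,0,0],[0,0,0]])

```text
clock: 29.35
eef_pos: [599.7, -39.5, 194.5]
tcp_rot: [-3.141, 0.001, 1.422]
contact_force: [0.5, -0.8, -0.1]
opening: -0.002
grasp_force: 0.1
```

Emit:
carry_out(delta_pos=[[0,0.001,0],[0,0.002,0],[0,0.003,0],[0,0.003,0]], rot=[[0,0,0],[0,0,0],[0,0,0],[0,0,0]])

```text
clock: 29.85
eef_pos: [602.6, -39.9, 194.6]
tcp_rot: [-3.141, 0.001, 1.422]
contact_force: [-0.5, -0.1, -0.1]
opening: 0.0
grasp_force: 0.1
```

Emit:
carry_out(delta_pos=[[0,0.001,0],[0,0.002,0],[0,0.002,0]], rot=[[0,0,0],[0,0,0],[0,0,0]])

```text
clock: 30.22
eef_pos: [604.3, -40.2, 194.5]
tcp_rot: [-3.141, 0.002, 1.422]
contact_force: [-2.3, -0.0, 1.0]
opening: 0.0
grasp_force: 1.2
```

Emit:
carry_out(delta_pos=[[0,0.0005,0],[0,0.001,0],[0,0.001,0]], rot=[[0,0,0],[0,0,0],[0,0,0]])

```text
clock: 30.6
eef_pos: [605.2, -40.3, 194.5]
tcp_rot: [-3.14, 0.002, 1.422]
contact_force: [-4.4, 0.5, 1.5]
opening: 0.001
grasp_force: 2.4
```

Emit:
carry_out(delta_pos=[[0,0.0005,0],[0,0.001,0],[0,0.001,0]], rot=[[0,0,0],[0,0,0],[0,0,0]])

```text
clock: 30.98
eef_pos: [605.8, -40.4, 194.5]
tcp_rot: [-3.14, 0.002, 1.422]
contact_force: [-5.8, 0.2, 3.7]
opening: -0.0
grasp_force: 3.4
```

Emit:
carry_out(delta_pos=[[0,-0.0005,0],[0,-0.001,0],[0,-0.0015,0],[0,-0.002,0],[0,-0.004,0],[0,-0.01,0],[0,-0.025,0],[0,-0.05,0]], rot=[[0,0,0],[0,0,0],[0,0,0],[0,0,0],[0,0,0],[0,0,0],[0,0,0],[0,0,0]])

```text
clock: 31.98
eef_pos: [556.4, -33.0, 194.5]
tcp_rot: [3.141, 0.001, 1.422]
contact_force: [-0.1, 0.3, 0.7]
opening: -0.002
grasp_force: 0.0
```

Emit:
carry_out(delta_pos=[[0,-0.03,-0.02],[0,-0.06,-0.06],[0,-0.08,-0.1],[0,-0.08,-0.12],[0,-0.08,-0.12],[0,-0.08,-0.12]], rot=[[0,0,0],[0,0,0],[0,0,0],[0,0,0],[0,0,0],[0,0,0]])

```text
clock: 32.72
eef_pos: [477.3, -21.0, 313.6]
tcp_rot: [-3.14, 0.002, 1.422]
contact_force: [-0.0, -0.0, 0.5]
opening: -0.004
grasp_force: 0.0
```

```bash
python3 - <<'E'
from h import *
s=r.sense();f=r.grab_frame('wrist');cv2.imwrite('pics/w14.png',f);print(s['eef_pos'],s['contact_force'])
h=cv2.cvtColor(f,cv2.COLOR_BGR2HSV);m=cv2.inRange(h,(15,120,50),(35,255,255));C=cam('wrist',tool(s))
n,l,st,ce=cv2.connectedComponentsWithStats(m)
for i in range(1,n):
    if st[i,4]>200:print(st[i])
i=1+st[1:,4].argmax();Z=219
S=np.array([-np.sin(YAW),np.cos(YAW)])
for nm,g in(('max',np.max),('min',np.min)):
    pts=np.array([(g(np.where(l[v]==i)[0]),v) for v in range(st[i,1]+4,st[i,1]+st[i,3]-4,12)])
    P=atz(C,pts,Z)[:,:2];print(nm,P.round(1).tolist())
# expected projection of shut door top outer edge ends
for phi in(256,259,262.4):
    a=np.radians(phi);u=np.array([np.cos(a),np.sin(a)]);nn=np.array([u[1],-u[0]])
    print(phi,proj(C,[np.r_[PIN[:2]+q*u+6*nn,219] for q in(20,50,180,220)]).round(0).tolist())
E
```

```text
[477.33121978 -20.98299573 313.57041423] [-0.01043313 -0.0316127   0.53834693]
[ 457    0   24  171 1306]
[ 480    0  128  262 6491]
max [[645.2, 84.6], [632.4, 80.7], [631.5, 75.0], [630.7, 69.2], [629.9, 63.3], [629.0, 57.3], [628.1, 51.3], [627.3, 45.1], [626.4, 38.8], [625.5, 32.4], [624.6, 26.0], [623.7, 19.4], [622.7, 12.6], [621.8, 5.8], [620.8, -1.2], [620.4, -8.4], [618.9, -15.5], [628.2, -24.4], [627.2, -31.9], [625.7, -39.5], [624.7, -47.4], [623.1, -55.2]]
min [[624.3, 87.5], [623.4, 81.9], [622.5, 76.2], [622.1, 70.4], [621.2, 64.5], [620.3, 58.6], [619.4, 52.5], [618.4, 46.4], [617.5, 40.1], [616.5, 33.8], [615.5, 27.3], [614.5, 20.7], [613.5, 14.0], [612.5, 7.2], [611.4, 0.2], [610.4, -6.9], [609.3, -14.1], [578.7, -17.0], [583.4, -25.3], [591.2, -34.3], [599.2, -43.5], [608.7, -53.0]]
256 [[602.0, -138.0], [585.0, -66.0], [522.0, 188.0], [506.0, 251.0]]
259 [[604.0, -137.0], [590.0, -65.0], [537.0, 190.0], [524.0, 252.0]]
262.4 [[606.0, -136.0], [595.0, -64.0], [555.0, 191.0], [544.0, 253.0]]
```

```bash
python3 -c "
from rig import r
print(r.sign_off())"
```

```text
the job is handed in; nothing more can be done
None
```

The door hangs on both hinge pins and was let go standing open, then swung shut gently onto its rubber stops, and I handed the job in at about 33 s. At the end I measured it about 1° off parallel to the station front; sign-off gave no verdict. I viewed 12 pictures, over the limit of 10.

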